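# Stroke-test plunger units and sort them by hand

### The arm

A 6-joint arm with a two-finger parallel gripper is mounted at the origin on the work surface. World frame = base frame: x ahead of the robot, y to its left, z up, the work surface at z = 0. Lengths are in mm, angles in rad, forces in N, time in s.
With the tool pointing down it reaches from about 350 to 875 mm from the base axis. Payload 4.2 kg.
Tool frame: the origin (TCP) lies at the very end of the fingers, on their centre line; the grasp point (between the pads) lies 19 mm behind it; z points along the fingers, y is the direction in which the jaws open and shut (so a half turn about z gives the same grasp; the last joint's range is limited). The gripper opens to 87 mm and grips with 3 to 60 N. Pads are 19 mm wide; open, the fingers measure 117 mm over their backs; the gripper's body (75 mm by 190 mm) begins 51 mm behind the grasp point.
Start: joints at [1.451, 0.385, 0.008, 0, -1.194, -0.259], TCP at [231.095, 580.684, 222.55] pointing down, gripper open.
Joint ranges: [-3.14, 3.14], [-1.21, 2.06], [-1.07, 1.41], [-3.16, 2.05], [-2.99, -0.16], [-3.1, 3.1]. Speed limits (rad/s): [2.79, 2.79, 3.14, 3.14, 3.14, 3.14].

### API

Orientations are given as a rotation vector (axis times angle).
In Python, from cell import arm, optics, job_done gives the robot as it stands.
- The arm moves only by the tool step_arm, never from a script. Its argument "targets" is a list of rows, each an object of numbers: "x", "y", "z": the shift along the tool's x, y, z in cm; "roll": the turn about the tool's z in rad. In form: [{"x": .., "y": .., "z": .., "roll": ..}, ...]. A call has 1 to 8 rows; each row is the pose to reach, as a shift and turn from the pose commanded when the call began, along the tool's axes at that moment; what a row does not reach only later rows make up. A row lasts 1/10 s, in which the tool goes at most 50 mm and 8.59 degrees, less where a joint would pass 70% of its speed; a pose out of reach is approached as far as the arm can. A call with a gripper value outside its range is refused whole. "grip" is the finger opening in cm, from 0 to 8.7, set as the call begins (left out, the last holds). The fingers move at their own pace and stop on an object; the grip force is fixed at half the most. Time passes only in rows, so rows that repeat a pose let the fingers close. It gives the time, the measured TCP pose, the force and the opening at its end, in the units of the state.
- arm.get_state(): the state, without advancing time (a new reading comes with each control period).
- optics.capture(name): name is "scene" or "top" or "wrist"; returns (picture, depth): 384x512x3 uint8, red, green, blue; 384x512 float32, mm along the optical axis (not along the pixel's ray), 0 where there is no reading.
- optics.camera_params(name): a dict with "intrinsics" (3x3 intrinsics, pixels), "k1" (the pictures are not rectified: a ray, as slopes to the right and down, at radius r is drawn at 1 + k1 r^2 times it, then the intrinsics apply), "R" (3x3) and "t" (3): a world point X has camera coordinates R X + t; the wrist camera has in their place "T_tool_cam" (4x4, takes a point from camera to tool coordinates, whose origin is the TCP and whose axes are the flange's). Camera axes: x right, y down, z forward; pixel columns grow to the right and rows downward; lengths in mm; the calibration is good to about 2 mm. A picture is of the moment at which its call begins: read the wrist's pose just before it. camera_params takes no time and is no camera call.
- job_done(): hands the job in, once; it reports no verdict.
The state is a dict: "t": time; "qpos": joint angles; "qd": joint speeds; "joint_efforts": joint torques, N m; "ee_pos": TCP position; "eef_rot": TCP orientation; "wrist_force": force on the tool from outside, world axes, zero at the start; "wrist_torque": the same for the moment, N m; "finger_gap": finger opening in mm.
Only numpy, scipy, OpenCV 4.12 (cv2) and the standard library are available. Lean on these libraries where they do the work, as an engineer would, in place of code of your own. Each camera call takes 0.05 s, during which the arm holds its last target. There are 200 camera calls.

### The job

Test every plunger unit on the table by pushing its plunger straight down as far as it will go and leaving it down. Each unit whose plunger goes all the way goes flat on its base in the tray whose outline plate shows the same hand (left-hand or right-hand) as the unit; each unit whose plunger sticks part-way is rejected, upright on the black rubber mat. Leave the two gears where they are.

Things in the scene. Friction and masses are not known exactly. Their poses are not given: they have to be found in the camera images.
- unit_1 (a point): plunger unit 1, may be absent: black housing, L-shaped from above, 26 mm tall, 0.2 kg, chrome plunger upright in its top. Point: on the plunger axis, 13 mm above the underside; z up. Bar along x: x -23 to +39 mm, 30 mm wide (y +-15). Toe at x +21 to +39 mm, out to y = +32 mm: left-hand unit. Grip across the bar (along y) here, a finger either side of the plunger.
- plunger_1 (a joint): how far unit 1's plunger is pressed (m), 0 to 0.002 at the start; at 0 its 18 mm wide head stands 22 mm above the housing. Slides stiffly (4 N), stays where left. A good one goes to 0.018 (head 4 mm above the housing); one that sticks stops hard after 0.005 to 0.012. All look alike until pressed.
- unit_2 (a point): plunger unit 2, may be absent: black housing, L-shaped from above, 26 mm tall, 0.2 kg, chrome plunger upright in its top. Point: on the plunger axis, 13 mm above the underside; z up. Bar along x: x -23 to +39 mm, 30 mm wide (y +-15). Toe at x +21 to +39 mm, out to y = +32 mm: left-hand unit. Grip across the bar (along y) here, a finger either side of the plunger.
- plunger_2 (a joint): how far unit 2's plunger is pressed (m), 0 to 0.002 at the start; at 0 its 18 mm wide head stands 22 mm above the housing. Slides stiffly (4 N), stays where left. A good one goes to 0.018 (head 4 mm above the housing); one that sticks stops hard after 0.005 to 0.012. All look alike until pressed.
- unit_3 (a point): plunger unit 3, may be absent: black housing, L-shaped from above, 26 mm tall, 0.2 kg, chrome plunger upright in its top. Point: on the plunger axis, 13 mm above the underside; z up. Bar along x: x -23 to +39 mm, 30 mm wide (y +-15). Toe at x +21 to +39 mm, out to y = -32 mm: right-hand unit, the mirror image. Grip across the bar (along y) here, a finger either side of the plunger.
- plunger_3 (a joint): how far unit 3's plunger is pressed (m), 0 to 0.002 at the start; at 0 its 18 mm wide head stands 22 mm above the housing. Slides stiffly (4 N), stays where left. A good one goes to 0.018 (head 4 mm above the housing); one that sticks stops hard after 0.005 to 0.012. All look alike until pressed.
- unit_4 (a point): plunger unit 4, may be absent: black housing, L-shaped from above, 26 mm tall, 0.2 kg, chrome plunger upright in its top. Point: on the plunger axis, 13 mm above the underside; z up. Bar along x: x -23 to +39 mm, 30 mm wide (y +-15). Toe at x +21 to +39 mm, out to y = -32 mm: right-hand unit, the mirror image. Grip across the bar (along y) here, a finger either side of the plunger.
- plunger_4 (a joint): how far unit 4's plunger is pressed (m), 0 to 0.002 at the start; at 0 its 18 mm wide head stands 22 mm above the housing. Slides stiffly (4 N), stays where left. A good one goes to 0.018 (head 4 mm above the housing); one that sticks stops hard after 0.005 to 0.012. All look alike until pressed.
- unit_5 (a point): plunger unit 5, may be absent: black housing, L-shaped from above, 26 mm tall, 0.2 kg, chrome plunger upright in its top. Point: on the plunger axis, 13 mm above the underside; z up. Bar along x: x -23 to +39 mm, 30 mm wide (y +-15). Toe at x +21 to +39 mm, out to y = +32 mm: left-hand unit. Grip across the bar (along y) here, a finger either side of the plunger.
- plunger_5 (a joint): how far unit 5's plunger is pressed (m), 0 to 0.002 at the start; at 0 its 18 mm wide head stands 22 mm above the housing. Slides stiffly (4 N), stays where left. A good one goes to 0.018 (head 4 mm above the housing); one that sticks stops hard after 0.005 to 0.012. All look alike until pressed.
- unit_6 (a point): plunger unit 6, may be absent: black housing, L-shaped from above, 26 mm tall, 0.2 kg, chrome plunger upright in its top. Point: on the plunger axis, 13 mm above the underside; z up. Bar along x: x -23 to +39 mm, 30 mm wide (y +-15). Toe at x +21 to +39 mm, out to y = -32 mm: right-hand unit, the mirror image. Grip across the bar (along y) here, a finger either side of the plunger.
- plunger_6 (a joint): how far unit 6's plunger is pressed (m), 0 to 0.002 at the start; at 0 its 18 mm wide head stands 22 mm above the housing. Slides stiffly (4 N), stays where left. A good one goes to 0.018 (head 4 mm above the housing); one that sticks stops hard after 0.005 to 0.012. All look alike until pressed.
- tray_left_floor (a point): fixed grey tray for good left-hand units, on either side of the table; point at the centre of its inner floor, 5 mm above the table, z up. Floor 200 mm (x) by 120 mm (y); lip 12 mm above the table, 5 mm thick. Just beyond its +x end a dark plate 60 x 70 x 4 mm bears a white outline of a left-hand unit from above: bar along y, toe at its +y end towards -x.
- tray_right_floor (a point): fixed grey tray for good right-hand units, on either side of the table; point at the centre of its inner floor, 5 mm above the table, z up. Floor 200 mm (x) by 120 mm (y); lip 12 mm above the table, 5 mm thick. Just beyond its +x end a dark plate 60 x 70 x 4 mm bears a white outline of a right-hand unit from above: bar along y, toe at its +y end towards +x.
- mat: reject mat: black rubber, 100 mm (along its x) by 220 mm (along its y), let into the table flush with its top; origin at its centre on the table top, z up. At least 70 mm beyond it (+x) stands a fixed stand with three chrome shafts, 140 mm tall
- spur_gear: black oxide spur gear, 72 mm across, 16 mm thick with a low hub, lying flat; bystander; origin at the centre of its underside
- idler_gear: white acetal idler gear, 60 mm across, 14 mm thick with a low hub, lying flat; bystander; origin at the centre of its underside
Things that resemble listed ones, but are neither listed nor needed, are in the scene too. Leave any pink or yellow look-alike of the part that bears unit_2 alone. What is shaped like the part that bears unit_3 but purple is not meant.

How it is judged:
By the outcome, as a careful person would: the job done as asked, in the order asked, and still so for the second after the job is handed in, with the robot touching nothing.
Of housing_1, housing_2, housing_3, housing_4, housing_5, housing_6 only 4 to 6 are there at a start; the rules pass over those that are not, and their reading is None.
At some moment in a run one of housing_1, housing_2, housing_3, housing_4, housing_5, housing_6 may be knocked a few centimetres aside while the robot is not near it.
It also fails if it takes over 210 s, if anything falls off the work surface, if the arm or the gripper's body presses on something with over 40 N, if the wrist force passes 120 N, or if a joint passes its speed limit or range.

## Working session

There is one attempt and no reset: what is moved stays moved. The work goes in short steps, Python scripts to look and compute and a tool call to move; the robot and the scene stay as the last step left them, time stands still between calls to the robot, and variables do not carry over. Pictures are saved under pics/ and viewed, about 12 in all and at most 16, crops included, and the job is handed in when it is done.

Besides the shell and the picture viewer there is one more tool, called after "Emit:" in YAML: its name, and indented under it one key for each argument. step_arm: Moves the arm, as the interface text tells. Its arguments: {"type":"object","properties":{"targets":{"type":"array"},"grip":{"type":"number"}},"required":["targets"]}

```bash
ls; mkdir -p pics; python3 - <<'E'
from cell import arm, optics
import cv2, numpy as np
print(arm.get_state())
for n in ("scene","top","wrist"):
    p,d=optics.capture(n); cv2.imwrite(f"pics/{n}0.png",cv2.cvtColor(p,cv2.COLOR_RGB2BGR)); np.save(f"pics/{n}0d.npy",d)
    print(n,optics.camera_params(n))
a=cv2.imread("pics/top0.png"); cv2.imwrite("pics/top0b.png",cv2.resize(a,(800,600),interpolation=cv2.INTER_CUBIC))
E
```

```text
pics
{'t': 0.0, 'qpos': array([ 1.45059190e+00,  3.85562368e-01,  6.57013377e-03, -5.14417683e-04,
       -1.19398187e+00, -2.58610449e-01]), 'qd': array([-3.53823138e-04,  4.61047649e-04, -4.26136965e-04, -6.22434711e-04,
        7.95545004e-04, -6.12994037e-05]), 'joint_efforts': array([ 9.25842760e-04, -3.90665388e+01,  1.87403423e+01,  4.21959981e+00,
        1.09091299e-02, -1.95057337e-04]), 'ee_pos': array([230.88432394, 580.11767153, 221.43201298]), 'eef_rot': array([ 3.08318599e+00, -5.91366858e-01, -5.12328582e-04]), 'wrist_force': array([ 0.49492795,  0.21171682, -0.43695709]), 'wrist_torque': array([-0.07248091, -0.00674108, -0.00721726]), 'finger_gap': 86.99548201030863}
scene {'intrinsics': array([[387.00818325,   0.        , 256.59946671],
       [  0.        , 387.00818325, 195.63441879],
       [  0.        ,   0.        ,   1.        ]]), 'k1': -0.10376004235994764, 'R': array([[-0.16681508,  0.98592291, -0.01134665],
       [ 0.56320661,  0.08583446, -0.82184594],
       [-0.80930281, -0.1434868 , -0.56959679]]), 't': array([  82.04239598, -209.82276057, 1621.96093
[... 279 characters left out ...]
73,  0.01761467, -0.19316717],
       [ 0.19338981,  0.01194311, -0.98104931]]), 't': array([  12.14807981,  486.47886596, 1048.02046405])}
wrist {'intrinsics': array([[294.03340025,   0.        , 251.64769408],
       [  0.        , 294.03340025, 187.81872837],
       [  0.        ,   0.        ,   1.        ]]), 'k1': 0.0014929474324278564, 'T_tool_cam': array([[ 1.32780354e-03, -9.67282746e-01, -2.53697312e-01,
         6.96089871e+01],
       [ 9.99998622e-01,  1.53713687e-03, -6.26905579e-04,
        -8.61769447e-01],
       [ 9.96362442e-04, -2.53696130e-01,  9.67283454e-01,
        -1.61930051e+02],
       [ 0.00000000e+00,  0.00000000e+00,  0.00000000e+00,
         1.00000000e+00]])}
```

View pics/top0b.png

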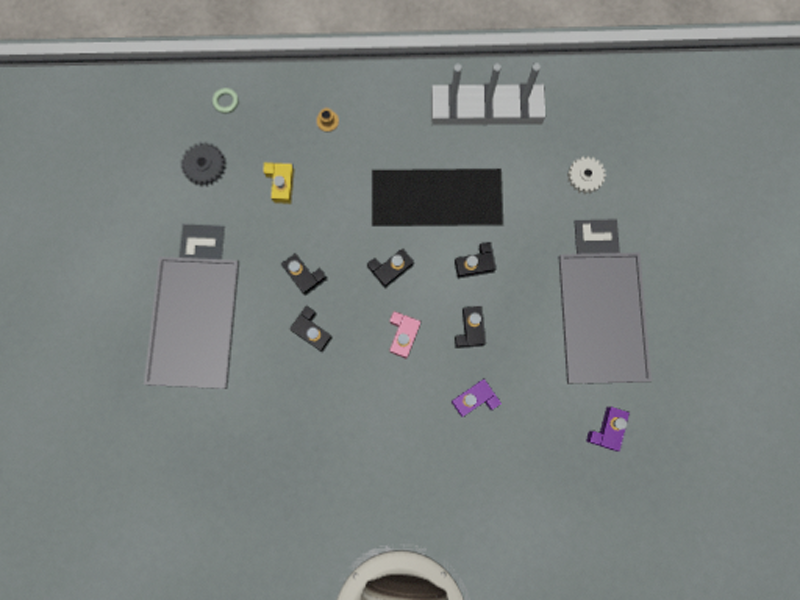

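View pics/scene0.png

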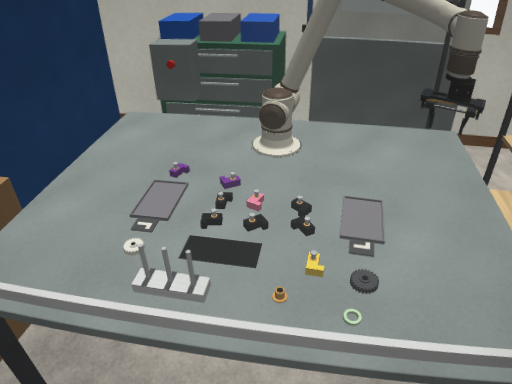

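The top view (800x600) shows five black units with plungers at about (295,268), (313,335), (397,262), (471,263) and (474,320). The look-alikes are yellow (281,180), pink (403,340) and purple (470,400) and (618,424). The mat is at (437,197), the trays at (195,322) and (603,320), and their plates at (202,242) and (597,236). I'll measure the units from depth next.

```bash
cat > h.py <<'E'
from cell import arm, optics
import cv2, numpy as np
from scipy.spatial.transform import Rotation as Ro
def cloud(name, save=None):
    s=arm.get_state(); p,d=optics.capture(name); c=optics.camera_params(name)
    if save: cv2.imwrite(f"pics/{save}.png",cv2.cvtColor(p,cv2.COLOR_RGB2BGR))
    v,u=np.mgrid[0:384,0:512]
    n=cv2.undistortPoints(np.stack([u.ravel(),v.ravel()],1).astype(np.float64)[:,None],c["intrinsics"],np.array([c["k1"],0,0,0.]))[:,0]
    X=np.c_[n,np.ones(len(n))]*d.ravel()[:,None]
    if name=="wrist":
        T=c["T_tool_cam"]; X=X@T[:3,:3].T+T[:3,3]
        X=Ro.from_rotvec(s["eef_rot"]).apply(X)+s["ee_pos"]
    else: X=(X-c["t"])@c["R"]
    X[d.ravel()==0]=np.nan
    return p,X.reshape(384,512,3),s
def units(p,X):
    """black units: plunger xy, bar angle, hand, head height above housing"""
    hsv=cv2.cvtColor(p,cv2.COLOR_RGB2HSV); z=X[...,2]
    blk=(p.max(2)<75)&(z>18)&(z<33)
    lab,n=None,None
    k,lab,st,ce=cv2.connectedComponentsWithStats(cv2.morphologyEx(blk.astype(np.uint8),cv2.MORPH_CLOSE,np.ones((5,5))))
    out=[]
    for i in range(1,k):
        m=(lab==i)&blk
        if m.sum()<60: continue
        q=X[m]; zt=np.median(q[:,2]); q=q[abs(q[:,2]-zt)<4][:,:2].astype(np.float32)
        (c,wh,a)=cv2.minAreaRect(q); c=np.array(c); L,W=max(wh),min(wh)
        if not(50<L<75 and 35<W<60): continue
        a=np.radians(a)+(0 if wh[0]>wh[1] else np.pi/2); uu=np.array([np.cos(a),np.sin(a)])
        near=(np.hypot(X[...,0]-c[0],X[...,1]-c[1])<32)
        hd=X[near&(z>zt+2.5)&~blk]
        if len(hd)<5: continue
        ht=np.percentile(hd[:,2],90); hq=hd[hd[:,2]>ht-3]; h=hq[:,:2].mean(0)
        if (c-h)@uu<0: uu=-uu
        vv=np.array([-uu[1],uu[0]]); s=np.sign((c-h)@vv)
        o=c-8*uu-8.5*s*vv
        out.append(dict(px=tuple(ce[i].round()),axis=o.round(1),head=h.round(1),deg=round(float(np.degrees(np.arctan2(uu[1],uu[0]))),1),hand="L" if s>0 else "R",LW=(round(L),round(W)),ztop=round(float(zt),1),headz=round(float(ht),1)))
    return out
def at(X,u,v): return np.nanmedian(X[v-1:v+2,u-1:u+2].reshape(-1,3),0).round(1)
E
python3 - <<'E'
from h import *
p,X,s=cloud("top")
for o in units(p,X): print(o)
f=.64
for n,(u,v) in dict(mat=(437,197),tl=(195,322),tr=(603,320),spur=(203,163),yel=(280,182),pink=(403,340),shaft1=(453,70),stand=(487,105)).items(): print(n,at(X,int(u*f),int(v*f)))
# mat, tray and gear outlines from masks
mm=((p.max(2)<40)&(abs(X[...,2])<8)).astype(np.uint8)
c=max(cv2.findContours(mm,0,1)[0],key=cv2.contourArea); Q=X[c[:,0,1],c[:,0,0],:2]; print("mat",cv2.minAreaRect(Q[~np.isnan(Q[:,0])].astype(np.float32)))
for (a,b) in ((90,157),(352,415)):
    S=X[160:252,a:b].reshape(-1,3); S=S[(S[:,2]>9)&(S[:,2]<18)]; print("tray",len(S),cv2.minAreaRect(S[:,:2].astype(np.float32)) if len(S)>5 else 0)
i=np.hstack([p[138:170,105:155],p[132:164,358:408]]); cv2.imwrite("pics/plates.png",cv2.resize(cv2.cvtColor(i,4),None,fx=7,fy=7,interpolation=2))
E
```

```text
{'px': (np.float64(306.0), np.float64(167.0)), 'axis': array([ 540.3, -123.8]), 'head': array([ 540.3, -124.8]), 'deg': -80.5, 'hand': 'L', 'LW': (61, 46), 'ztop': 26.1, 'headz': 50.7}
{'px': (np.float64(249.0), np.float64(171.0)), 'axis': array([543.6,  -6.2]), 'head': array([544. ,  -5.4]), 'deg': 128.6, 'hand': 'R', 'LW': (62, 46), 'ztop': 26.0, 'headz': 49.3}
{'px': (np.float64(195.0), np.float64(176.0)), 'axis': array([537., 158.]), 'head': array([538.4, 155.9]), 'deg': -142.6, 'hand': 'L', 'LW': (61, 45), 'ztop': 25.8, 'headz': 50.9}
{'px': (np.float64(198.0), np.float64(210.0)), 'axis': array([430.3, 128.5]), 'head': array([430.1, 127.4]), 'deg': 54.4, 'hand': 'R', 'LW': (62, 46), 'ztop': 25.8, 'headz': 48.1}
{'px': (np.float64(302.0), np.float64(211.0)), 'axis': array([ 448.2, -128.3]), 'head': array([ 448.4, -126.1]), 'deg': 177.9, 'hand': 'R', 'LW': (64, 42), 'ztop': 25.7, 'headz': 49.5}
mat [664.6 -73.5   0.7]
tl [457.8 326.5   5.1]
tr [ 451.1 -335.5    5.7]
spur [725.7 320.   21.9]
yel [680.3 182.7  47. ]
pink [417.9 -11.1  47.5]
shaft1 [ 898.4 -107.1    1.1]
stand [ 814.3 -160.2   30.6]
mat ((665.3162231445312, -74.83200073242188), (214.52037048339844, 98.58495330810547), 88.82463073730469)
tray 668 ((463.6210021972656, 328.68145751953125), (134.00167846679688, 220.57386779785156), 86.33379364013672)
tray 634 ((454.31805419921875, -336.5634765625), (130.7406005859375, 209.71002197265625), 89.82514190673828)
```

View pics/plates.png

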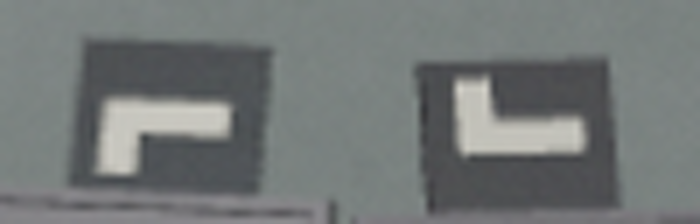

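Left plate: toe at the left end, pointing down (–x), so it is left-hand and its tray is on the +y side. Right plate: toe pointing up, so it is right-hand and its tray is on the –y side. The five black units give clean sizes (62x46 mm, top at 26 mm) and none can be confused with the coloured look-alikes. I'll press all of them first, starting at (537.5,157).

```bash
cat >> h.py <<'E'
def go(x,y,z,yaw,mod=180):
    s=arm.get_state(); R=Ro.from_rotvec(s["eef_rot"]); m=R.as_matrix()
    y0=np.degrees(np.arctan2(m[1,0],m[0,0])); d=(yaw-y0+mod/2)%mod-mod/2
    print("at",s["ee_pos"].round(1),"yaw",y0.round(1),"tilt",np.degrees(np.arccos(-m[2,2])).round(2),"q",s["qpos"].round(2),"F",s["wrist_force"].round(1))
    print(" shift cm",(R.inv().apply(np.array([x,y,z])-s["ee_pos"])/10).round(2),"roll",round(-np.radians(d),3),"-> q6 approx",round(s["qpos"][5]+np.radians(d),2))
E
python3 -c "
from h import *
go(537.5,157,221.4,-90,360)"
```

```text
at [231.  580.4 221.9] yaw -21.7 tilt 0.07 q [ 1.45  0.39  0.01 -0.   -1.19 -0.26] F [-0.   0.3  0.7]
 shift cm [44.14 28.    0.09] roll 1.192 -> q6 approx -1.45
```

Emit:
step_arm:
  targets:
    - {"x":5.5,"y":3.5,"z":0,"roll":0.15}
    - {"x":11,"y":7,"z":0,"roll":0.3}
    - {"x":16.5,"y":10.5,"z":0,"roll":0.45}
    - {"x":22,"y":14,"z":0,"roll":0.6}
    - {"x":27.5,"y":17.5,"z":0,"roll":0.75}
    - {"x":33,"y":21,"z":0,"roll":0.9}
    - {"x":38.5,"y":24.5,"z":0,"roll":1.04}
    - {"x":44.1,"y":28,"z":0,"roll":1.192}
  grip: 0

```text
t: 1.0
ee_pos: [466.1, 254.6, 222.7]
eef_rot: [-2.217, 2.225, 0.0]
wrist_force: [0.6, 1.1, -0.0]
finger_gap: 30.7
```

```bash
python3 -c "
from h import *
go(537.5,157,55,-90,360)"
```

```text
at [466.1 254.6 222.7] yaw -90.2 tilt 0.02 q [ 0.81  0.22 -0.22 -0.   -1.12 -0.81] F [ 0.6  1.1 -0. ]
 shift cm [ 9.74 -7.17 16.77] roll -0.004 -> q6 approx -0.81
```

Emit:
step_arm:
  targets:
    - {"x":4.5,"y":-3.4,"z":0}
    - {"x":9.7,"y":-7.2,"z":0}
    - {"x":9.7,"y":-7.2,"z":4.5}
    - {"x":9.7,"y":-7.2,"z":9}
    - {"x":9.7,"y":-7.2,"z":13.5}
    - {"x":9.7,"y":-7.2,"z":16}
    - {"x":9.7,"y":-7.2,"z":16.8}
    - {"x":9.7,"y":-7.2,"z":16.8}
  grip: 0

```text
schema error: expected keys x, y, z, roll
```

```bash
python3 -c "
from h import *
go(537.5,157,44,-90,360)"
```

```text
at [466.1 254.6 222.7] yaw -90.2 tilt 0.02 q [ 0.81  0.22 -0.22 -0.   -1.12 -0.81] F [ 0.6  1.1 -0. ]
 shift cm [ 9.74 -7.17 17.87] roll -0.004 -> q6 approx -0.81
```

Emit:
step_arm:
  targets:
    - {"x":4.5,"y":-3.4,"z":0,"roll":0}
    - {"x":9.7,"y":-7.2,"z":0,"roll":0}
    - {"x":9.7,"y":-7.2,"z":4.5,"roll":0}
    - {"x":9.7,"y":-7.2,"z":9,"roll":0}
    - {"x":9.7,"y":-7.2,"z":13.5,"roll":0}
    - {"x":9.7,"y":-7.2,"z":16,"roll":0}
    - {"x":9.7,"y":-7.2,"z":16.8,"roll":0}
    - {"x":9.7,"y":-7.2,"z":16.8,"roll":0}
  grip: 0

```text
t: 1.8
ee_pos: [537.3, 159.4, 53.8]
eef_rot: [2.222, -2.218, -0.0]
wrist_force: [-0.3, 0.0, 0.8]
finger_gap: 0.6
```

```bash
python3 -c "
from h import *
go(537.5,157,44,-90,360)"
```

```text
at [537.3 159.4  53.8] yaw -89.9 tilt 0.12 q [ 0.58  0.46 -0.36  0.   -0.76 -0.58] F [-0.3  0.   0.8]
 shift cm [ 0.24 -0.02  0.98] roll 0.002 -> q6 approx -0.58
```

Emit:
step_arm:
  targets:
    - {"x":0.2,"y":0,"z":0.4,"roll":0}
    - {"x":0.2,"y":0,"z":0.7,"roll":0}
    - {"x":0.2,"y":0,"z":0.9,"roll":0}
    - {"x":0.2,"y":0,"z":1.1,"roll":0}
    - {"x":0.2,"y":0,"z":1.1,"roll":0}

```text
t: 2.3
ee_pos: [538.3, 158.1, 44.4]
eef_rot: [-2.223, 2.217, -0.001]
wrist_force: [-0.5, 0.2, 3.2]
finger_gap: 0.3
```

Emit:
step_arm:
  targets:
    - {"x":0,"y":0,"z":0.1,"roll":0}
    - {"x":0,"y":0,"z":0.2,"roll":0}
    - {"x":0,"y":0,"z":0.2,"roll":0}

```text
t: 2.6
ee_pos: [538.3, 158.1, 41.8]
eef_rot: [-2.223, 2.218, -0.001]
wrist_force: [1.4, 1.0, 3.8]
finger_gap: 0.6
```

Emit:
step_arm:
  targets:
    - {"x":0,"y":0,"z":0.1,"roll":0}
    - {"x":0,"y":0,"z":0.2,"roll":0}
    - {"x":0,"y":0,"z":0.2,"roll":0}

```text
t: 2.9
ee_pos: [538.2, 158.0, 39.6]
eef_rot: [-2.223, 2.218, -0.001]
wrist_force: [1.9, 1.5, 3.4]
finger_gap: 0.6
```

Sliding at about 4 N so far, so I'll keep going.

Emit:
step_arm:
  targets:
    - {"x":0,"y":0,"z":0.1,"roll":0}
    - {"x":0,"y":0,"z":0.2,"roll":0}
    - {"x":0,"y":0,"z":0.2,"roll":0}

```text
t: 3.2
ee_pos: [537.8, 157.8, 37.5]
eef_rot: [-2.223, 2.219, -0.0]
wrist_force: [2.9, 2.6, 3.4]
finger_gap: 0.3
```

Emit:
step_arm:
  targets:
    - {"x":0,"y":0,"z":0.1,"roll":0}
    - {"x":0,"y":0,"z":0.2,"roll":0}
    - {"x":0,"y":0,"z":0.2,"roll":0}

```text
t: 3.5
ee_pos: [537.5, 157.6, 35.4]
eef_rot: [2.224, -2.219, -0.0]
wrist_force: [1.6, 1.4, 4.0]
finger_gap: 0.7
```

Emit:
step_arm:
  targets:
    - {"x":0,"y":0,"z":0.1,"roll":0}
    - {"x":0,"y":0,"z":0.2,"roll":0}
    - {"x":0,"y":0,"z":0.2,"roll":0}

```text
t: 3.8
ee_pos: [537.3, 157.5, 33.3]
eef_rot: [2.223, -2.219, -0.0]
wrist_force: [3.0, 0.7, 2.9]
finger_gap: 0.6
```

Emit:
step_arm:
  targets:
    - {"x":0,"y":0,"z":0.1,"roll":0}
    - {"x":0,"y":0,"z":0.2,"roll":0}
    - {"x":0,"y":0,"z":0.25,"roll":0}
    - {"x":0,"y":0,"z":0.25,"roll":0}

```text
t: 4.2
ee_pos: [537.3, 157.5, 30.8]
eef_rot: [2.223, -2.219, -0.0]
wrist_force: [1.9, 1.1, 2.6]
finger_gap: 0.7
```

Emit:
step_arm:
  targets:
    - {"x":0,"y":0,"z":0.1,"roll":0}
    - {"x":0,"y":0,"z":0.15,"roll":0}
    - {"x":0,"y":0,"z":0.15,"roll":0}

```text
t: 4.5
ee_pos: [537.4, 157.5, 30.4]
eef_rot: [2.224, -2.218, 0.0]
wrist_force: [-1.2, 0.9, 9.4]
finger_gap: 0.5
```

```bash
python3 -c "
from h import *
go(430.2,128,55,-90,360)"
```

```text
at [537.4 157.5  30.4] yaw -89.9 tilt 0.03 q [ 0.57  0.49 -0.38  0.   -0.7  -0.57] F [-1.2  0.9  9.4]
 shift cm [ 2.92 10.72 -2.46] roll 0.002 -> q6 approx -0.57
```

Emit:
step_arm:
  targets:
    - {"x":0,"y":0,"z":0.1,"roll":0}
    - {"x":0,"y":0,"z":0.15,"roll":0}
    - {"x":0,"y":0,"z":0.15,"roll":0}

```text
t: 4.8
ee_pos: [537.4, 157.5, 30.3]
eef_rot: [2.224, -2.218, 0.001]
wrist_force: [-3.6, 0.8, 17.1]
finger_gap: 0.6
```

Emit:
step_arm:
  targets:
    - {"x":0,"y":0,"z":-2,"roll":0}
    - {"x":0,"y":0,"z":-5,"roll":0}
    - {"x":1.5,"y":5,"z":-5,"roll":0}
    - {"x":2.9,"y":9,"z":-5,"roll":0}
    - {"x":2.9,"y":10.7,"z":-5,"roll":0}
    - {"x":2.9,"y":10.7,"z":-3,"roll":0}
    - {"x":2.9,"y":10.7,"z":-3,"roll":0}

```text
t: 5.5
ee_pos: [426.8, 126.1, 55.8]
eef_rot: [2.216, -2.214, -0.003]
wrist_force: [-0.4, 0.0, -0.4]
finger_gap: 0.6
```

```bash
python3 -c "
from h import *
go(430.2,128,41,-90,360)"
```

```text
at [426.8 126.1  55.8] yaw -89.9 tilt 0.51 q [ 0.65  0.3  -0.63 -0.   -0.65 -0.65] F [-0.4  0.  -0.4]
 shift cm [-0.2  -0.35  1.48] roll 0.001 -> q6 approx -0.65
```

Unit A is good (hard stop at z 30.3, 17 N). Next is B.

Emit:
step_arm:
  targets:
    - {"x":0,"y":0,"z":0.2,"roll":0}
    - {"x":0,"y":0,"z":0.6,"roll":0}
    - {"x":0,"y":0,"z":1.0,"roll":0}
    - {"x":0,"y":0,"z":1.3,"roll":0}
    - {"x":0,"y":0,"z":1.5,"roll":0}
    - {"x":0,"y":0,"z":1.5,"roll":0}

```text
t: 6.1
ee_pos: [430.7, 128.4, 42.9]
eef_rot: [2.223, -2.219, -0.0]
wrist_force: [-0.3, 1.1, -0.0]
finger_gap: 0.1
```

Emit:
step_arm:
  targets:
    - {"x":0,"y":0,"z":0.2,"roll":0}
    - {"x":0,"y":0,"z":0.4,"roll":0}
    - {"x":0,"y":0,"z":0.6,"roll":0}
    - {"x":0,"y":0,"z":0.6,"roll":0}

```text
t: 6.5
ee_pos: [430.7, 128.4, 38.2]
eef_rot: [2.225, -2.218, 0.001]
wrist_force: [-3.9, -2.4, 14.4]
finger_gap: 0.3
```

Emit:
step_arm:
  targets:
    - {"x":0,"y":0,"z":0.2,"roll":0}
    - {"x":0,"y":0,"z":0.3,"roll":0}
    - {"x":0,"y":0,"z":0.3,"roll":0}

```text
t: 6.8
ee_pos: [430.9, 128.5, 38.0]
eef_rot: [-2.226, 2.216, -0.002]
wrist_force: [-11.5, -1.6, 38.8]
finger_gap: 0.7
```

```bash
python3 -c "
from h import *
go(543.8,-6,60,-90,360)"
```

```text
at [430.9 128.5  38. ] yaw -89.8 tilt 0.07 q [ 0.65  0.33 -0.65  0.   -0.59 -0.65] F [-11.5  -1.6  38.8]
 shift cm [ 13.5  -11.23  -2.18] roll 0.004 -> q6 approx -0.66
```

B sticks at z 38 (39 N, no movement), so it is a reject. Next is C.

Emit:
step_arm:
  targets:
    - {"x":0,"y":0,"z":-2.5,"roll":0}
    - {"x":0,"y":0,"z":-4.5,"roll":0}
    - {"x":3.5,"y":-2.8,"z":-4.5,"roll":0}
    - {"x":7,"y":-5.6,"z":-4.5,"roll":0}
    - {"x":10.5,"y":-8.4,"z":-4.5,"roll":0}
    - {"x":13.5,"y":-11.3,"z":-4.5,"roll":0}
    - {"x":13.5,"y":-11.3,"z":-2.5,"roll":0}
    - {"x":13.5,"y":-11.3,"z":-2.5,"roll":0}

```text
t: 7.6
ee_pos: [542.0, -7.8, 56.1]
eef_rot: [2.216, -2.22, -0.006]
wrist_force: [-0.7, -0.0, -1.0]
finger_gap: 0.2
```

```bash
python3 -c "
from h import *
go(543.8,-6,42,-90,360)"
```

```text
at [542.   -7.8  56.1] yaw -90.1 tilt 0.35 q [ 0.28  0.43 -0.4  -0.   -0.75 -0.28] F [-0.7 -0.  -1. ]
 shift cm [-0.18 -0.19  1.41] roll -0.001 -> q6 approx -0.28
```

Emit:
step_arm:
  targets:
    - {"x":0,"y":0,"z":0.3,"roll":0}
    - {"x":0,"y":0,"z":0.7,"roll":0}
    - {"x":0,"y":0,"z":1.1,"roll":0}
    - {"x":0,"y":0,"z":1.4,"roll":0}
    - {"x":0,"y":0,"z":1.4,"roll":0}

```text
t: 8.1
ee_pos: [543.9, -5.9, 45.2]
eef_rot: [-2.224, 2.218, -0.0]
wrist_force: [0.1, -0.8, 0.1]
finger_gap: 0.5
```

Emit:
step_arm:
  targets:
    - {"x":0,"y":0,"z":0.2,"roll":0}
    - {"x":0,"y":0,"z":0.4,"roll":0}
    - {"x":0,"y":0,"z":0.6,"roll":0}
    - {"x":0,"y":0,"z":0.6,"roll":0}

```text
t: 8.5
ee_pos: [544.0, -6.3, 38.9]
eef_rot: [-2.224, 2.219, -0.0]
wrist_force: [-0.2, 1.0, 1.4]
finger_gap: 0.3
```

Emit:
step_arm:
  targets:
    - {"x":0,"y":0,"z":0.2,"roll":0}
    - {"x":0,"y":0,"z":0.4,"roll":0}
    - {"x":0,"y":0,"z":0.5,"roll":0}
    - {"x":0,"y":0,"z":0.5,"roll":0}

```text
t: 8.9
ee_pos: [544.1, -6.4, 33.8]
eef_rot: [-2.224, 2.219, -0.0]
wrist_force: [-0.5, 1.0, 1.2]
finger_gap: 0.5
```

Emit:
step_arm:
  targets:
    - {"x":0,"y":0,"z":0.2,"roll":0}
    - {"x":0,"y":0,"z":0.4,"roll":0}
    - {"x":0,"y":0,"z":0.5,"roll":0}
    - {"x":0,"y":0,"z":0.5,"roll":0}

```text
t: 9.3
ee_pos: [544.1, -6.5, 30.3]
eef_rot: [-2.224, 2.218, -0.001]
wrist_force: [-3.4, 2.5, 12.2]
finger_gap: 0.2
```

C reaches the full stop at 30.3. I'll push once more and move on to D.

Emit:
step_arm:
  targets:
    - {"x":0,"y":0,"z":0.15,"roll":0}
    - {"x":0,"y":0,"z":0.15,"roll":0}

```text
t: 9.5
ee_pos: [544.2, -6.5, 30.2]
eef_rot: [-2.225, 2.218, -0.002]
wrist_force: [-6.8, 3.1, 20.7]
finger_gap: 0.6
```

```bash
python3 -c "
from h import *
go(540.3,-124,60,-90,360)"
```

```text
at [544.2  -6.5  30.2] yaw -89.8 tilt 0.06 q [ 0.29  0.47 -0.42  0.   -0.68 -0.28] F [-6.8  3.1 20.7]
 shift cm [11.75  0.43 -2.97] roll 0.003 -> q6 approx -0.29
```

Emit:
step_arm:
  targets:
    - {"x":0,"y":0,"z":-3,"roll":0}
    - {"x":0,"y":0,"z":-5,"roll":0}
    - {"x":3.5,"y":0.2,"z":-5,"roll":0}
    - {"x":7,"y":0.4,"z":-5,"roll":0}
    - {"x":10,"y":0.4,"z":-5,"roll":0}
    - {"x":11.8,"y":0.4,"z":-5,"roll":0}
    - {"x":11.8,"y":0.4,"z":-3,"roll":0}
    - {"x":11.8,"y":0.4,"z":-3,"roll":0}

```text
t: 10.3
ee_pos: [537.4, -125.3, 54.8]
eef_rot: [2.218, -2.219, -0.008]
wrist_force: [-1.5, -0.2, -0.4]
finger_gap: 0.7
```

Emit:
step_arm:
  targets:
    - {"x":0,"y":0,"z":0.4,"roll":0}
    - {"x":0,"y":0,"z":0.8,"roll":0}
    - {"x":0,"y":0,"z":1.2,"roll":0}
    - {"x":0,"y":0,"z":1.6,"roll":0}
    - {"x":0,"y":0,"z":1.6,"roll":0}

```text
t: 10.8
ee_pos: [540.5, -124.1, 42.4]
eef_rot: [-2.225, 2.218, -0.001]
wrist_force: [-1.1, 1.2, 6.5]
finger_gap: 0.9
```

Emit:
step_arm:
  targets:
    - {"x":0,"y":0,"z":0.2,"roll":0}
    - {"x":0,"y":0,"z":0.4,"roll":0}
    - {"x":0,"y":0,"z":0.5,"roll":0}
    - {"x":0,"y":0,"z":0.5,"roll":0}

```text
t: 11.2
ee_pos: [540.7, -124.2, 42.1]
eef_rot: [-2.227, 2.216, -0.004]
wrist_force: [-12.2, 4.6, 31.8]
finger_gap: 0.6
```

D sticks at z 42 (32 N), so it is a reject. Next is E.

```bash
python3 -c "
from h import *
go(448.3,-127,60,-90,360)"
```

```text
at [ 540.7 -124.2   42.1] yaw -89.7 tilt 0.13 q [ 0.07  0.46 -0.39  0.   -0.72 -0.06] F [-12.2   4.6  31.8]
 shift cm [ 0.24  9.24 -1.81] roll 0.005 -> q6 approx -0.07
```

Emit:
step_arm:
  targets:
    - {"x":0,"y":0,"z":-2.5,"roll":0}
    - {"x":0,"y":0,"z":-4.5,"roll":0}
    - {"x":0.1,"y":3,"z":-4.5,"roll":0}
    - {"x":0.3,"y":6,"z":-4.5,"roll":0}
    - {"x":0.3,"y":9.2,"z":-4.5,"roll":0}
    - {"x":0.3,"y":9.2,"z":-2.2,"roll":0}
    - {"x":0.3,"y":9.2,"z":-2.2,"roll":0}
    - {"x":0.3,"y":9.2,"z":-2.2,"roll":0}

```text
t: 12.0
ee_pos: [448.7, -127.5, 58.7]
eef_rot: [2.224, -2.218, 0.0]
wrist_force: [-0.1, 0.1, 0.2]
finger_gap: 0.2
```

Emit:
step_arm:
  targets:
    - {"x":0,"y":0,"z":0.4,"roll":0}
    - {"x":0,"y":0,"z":0.8,"roll":0}
    - {"x":0,"y":0,"z":1.2,"roll":0}
    - {"x":0,"y":0,"z":1.6,"roll":0}
    - {"x":0,"y":0,"z":1.6,"roll":0}

```text
t: 12.5
ee_pos: [448.3, -127.6, 42.2]
eef_rot: [2.224, -2.219, -0.0]
wrist_force: [-0.6, -0.8, -0.5]
finger_gap: 0.1
```

Emit:
step_arm:
  targets:
    - {"x":0,"y":0,"z":0.2,"roll":0}
    - {"x":0,"y":0,"z":0.4,"roll":0}
    - {"x":0,"y":0,"z":0.5,"roll":0}
    - {"x":0,"y":0,"z":0.5,"roll":0}

```text
t: 12.9
ee_pos: [448.2, -127.6, 37.5]
eef_rot: [-2.224, 2.219, -0.0]
wrist_force: [-0.5, 0.1, 2.4]
finger_gap: 0.5
```

Emit:
step_arm:
  targets:
    - {"x":0,"y":0,"z":0.2,"roll":0}
    - {"x":0,"y":0,"z":0.4,"roll":0}
    - {"x":0,"y":0,"z":0.5,"roll":0}
    - {"x":0,"y":0,"z":0.5,"roll":0}

```text
t: 13.3
ee_pos: [448.2, -127.6, 32.3]
eef_rot: [-2.224, 2.219, -0.0]
wrist_force: [-0.1, 0.0, 1.1]
finger_gap: 0.9
```

Emit:
step_arm:
  targets:
    - {"x":0,"y":0,"z":0.2,"roll":0}
    - {"x":0,"y":0,"z":0.5,"roll":0}
    - {"x":0,"y":0,"z":0.5,"roll":0}

```text
t: 13.6
ee_pos: [448.4, -127.6, 30.1]
eef_rot: [2.225, -2.217, 0.001]
wrist_force: [-6.9, 2.4, 26.2]
finger_gap: 0.4
```

E is good. All are tested: A(L), C(R) and E(R) good, B and D rejected. I'll lift and take another look.

Emit:
step_arm:
  targets:
    - {"x":0,"y":0,"z":-4,"roll":0}
    - {"x":0,"y":0,"z":-8,"roll":-0.15}
    - {"x":0,"y":0,"z":-13,"roll":-0.3}
    - {"x":0,"y":0,"z":-15,"roll":-0.45}
    - {"x":0,"y":0,"z":-15,"roll":-0.6}
    - {"x":0,"y":0,"z":-15,"roll":-0.75}
    - {"x":0,"y":0,"z":-15,"roll":-0.9}
    - {"x":0,"y":0,"z":-15,"roll":-1.05}
  grip: 5.2

```text
t: 14.4
ee_pos: [447.5, -127.5, 176.8]
eef_rot: [3.039, -0.797, -0.002]
wrist_force: [0.2, 1.1, 0.2]
finger_gap: 50.2
```

Emit:
step_arm:
  targets:
    - {"x":0,"y":0,"z":0,"roll":-0.15}
    - {"x":0,"y":0,"z":0,"roll":-0.3}
    - {"x":0,"y":0,"z":0,"roll":-0.45}
    - {"x":0,"y":0,"z":0,"roll":-0.48}
    - {"x":0,"y":0,"z":0,"roll":-0.48}

```text
t: 14.9
ee_pos: [447.7, -127.6, 177.0]
eef_rot: [-3.141, 0.065, 0.002]
wrist_force: [-0.1, -0.5, -0.3]
finger_gap: 52.2
```

```bash
python3 - <<'E'
from h import *
for n in ("top","wrist"):
    p,X,s=cloud(n,n+"1"); print(n)
    for o in units(p,X): print(o)
go(448.2,-128,3,-2.1)
E
```

```text
top
{'px': (np.float64(194.0), np.float64(207.0)), 'axis': array([436.3, 139.8]), 'head': array([429.1, 131.5]), 'deg': -5.2, 'hand': 'L', 'LW': (55, 35), 'ztop': 26.0, 'headz': 39.9}
wrist
{'px': (np.float64(21.0), np.float64(189.0)), 'axis': array([431.5, 128.5]), 'head': array([432.1, 128.4]), 'deg': 53.9, 'hand': 'R', 'LW': (62, 47), 'ztop': 25.3, 'headz': 38.4}
at [ 447.9 -127.6  177.3] yaw -2.3 tilt 0.03 q [ 0.07  0.16 -0.44 -0.   -0.98  1.46] F [-0.1  0.2 -0.6]
 shift cm [ 0.04  0.04 17.43] roll -0.004 -> q6 approx 1.46
```

View pics/wrist1.png

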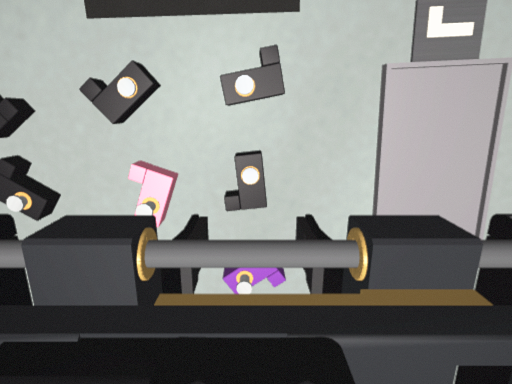

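The wrist view shows E at (250,178) under the gripper, C at (120,92), D at (250,80), B at the left edge, and pink and purple clear of it. My detector missed most of them, so I'll loosen it.

```bash
python3 - <<'E'
from h import *
p,X,s=cloud("wrist")
for u,v in ((245,200),(262,160),(250,175),(110,110),(126,87),(232,95),(245,85),(265,70),(330,150)): print((u,v),p[v,u],X[v,u].round(1))
E
```

```text
(245, 200) [89 85 86] [ 421.6 -118.2   24.8]
(262, 160) [112 114 112] [ 465.9 -138.6   24.2]
(250, 175) [250 251 253] [ 451.  -125.1   29.9]
(110, 110) [82 79 81] [524.2  16.6  25. ]
(126, 87) [248 250 249] [545.6  -5.2  29.9]
(232, 95) [118 113 112] [ 534.  -110.1   25.2]
(245, 85) [248 250 252] [ 541.9 -124.1   41.1]
(265, 70) [101  97  98] [ 556.5 -144.4   25.7]
(330, 150) [193 201 193] [ 470.5 -217.8    1.1]
```

```bash
sed -i 's/blk=(p.max(2)<75)/blk=(p.max(2)<150)\&(hsv[...,1]<70)/; s/z>zt+2.5)&~blk/z>zt+2.5)\&(p.max(2)>170)/' h.py; python3 - <<'E'
from h import *
for n in ("wrist",):
    p,X,s=cloud(n)
    for o in units(p,X): print(o)
E
```

```text
{'px': (np.float64(257.0), np.float64(78.0)), 'axis': array([ 542.4, -123.2]), 'head': array([ 542.7, -123.2]), 'deg': -81.2, 'hand': 'L', 'LW': (62, 46), 'ztop': 25.7, 'headz': 42.8}
{'px': (np.float64(118.0), np.float64(92.0)), 'axis': array([545.4,  -5.2]), 'head': array([545.9,  -5. ]), 'deg': 127.8, 'hand': 'R', 'LW': (62, 47), 'ztop': 25.6, 'headz': 30.7}
{'px': (np.float64(247.0), np.float64(185.0)), 'axis': array([ 450.5, -124.8]), 'head': array([ 472.6, -119.6]), 'deg': -176.1, 'hand': 'R', 'LW': (62, 47), 'ztop': 25.4, 'headz': 272.4}
{'px': (np.float64(21.0), np.float64(189.0)), 'axis': array([431.9, 129.2]), 'head': array([431.9, 129.1]), 'deg': 53.5, 'hand': 'R', 'LW': (63, 47), 'ztop': 25.3, 'headz': 38.4}
```

Emit:
step_arm:
  targets:
    - {"x":0.2,"y":-0.15,"z":4.5,"roll":-0.05}
    - {"x":0.2,"y":-0.15,"z":9,"roll":-0.05}
    - {"x":0.2,"y":-0.15,"z":13,"roll":-0.05}
    - {"x":0.2,"y":-0.15,"z":16,"roll":-0.05}
    - {"x":0.2,"y":-0.15,"z":17.3,"roll":-0.05}
    - {"x":0.2,"y":-0.15,"z":17.3,"roll":-0.05}
  grip: 5.2

```text
t: 15.7
ee_pos: [448.9, -126.2, 2.7]
eef_rot: [3.141, 0.016, -0.007]
wrist_force: [-0.0, 0.3, 0.8]
finger_gap: 51.9
```

Emit:
step_arm:
  targets:
    - {"x":0,"y":0,"z":0,"roll":0}
    - {"x":0,"y":0,"z":0,"roll":0}
    - {"x":0,"y":0,"z":0,"roll":0}
    - {"x":0,"y":0,"z":0,"roll":0}
    - {"x":0,"y":0,"z":0,"roll":0}
  grip: 2

```text
t: 16.2
ee_pos: [450.9, -126.1, 5.5]
eef_rot: [-3.142, -0.018, -0.003]
wrist_force: [-1.1, 1.2, 5.7]
finger_gap: 30.2
```

```bash
sed -i 's/near&(z>zt+2.5)/near\&(z>zt+2.5)\&(z<zt+30)/' h.py; python3 - <<'E'
from h import *
go(400,-336,90,90)
go(400,-336,90,-2.3)
E
```

```text
at [ 450.9 -126.1    5.5] yaw 0.6 tilt 0.12 q [ 0.08  0.42 -0.63  0.   -0.52  1.51] F [-1.1  1.2  5.7]
 shift cm [-5.31 20.93 -8.46] roll -1.56 -> q6 approx 3.07
at [ 450.9 -126.1    5.5] yaw 0.6 tilt 0.12 q [ 0.08  0.42 -0.63  0.   -0.52  1.51] F [-1.1  1.2  5.7]
 shift cm [-5.31 20.93 -8.46] roll 0.051 -> q6 approx 1.45
```

Emit:
step_arm:
  targets:
    - {"x":0,"y":0,"z":-4,"roll":0}
    - {"x":0,"y":0,"z":-8,"roll":0}
    - {"x":-1,"y":4.5,"z":-8,"roll":0}
    - {"x":-2,"y":9,"z":-8,"roll":0}
    - {"x":-3,"y":13.5,"z":-8,"roll":0}
    - {"x":-4,"y":18,"z":-8,"roll":0}
    - {"x":-4,"y":20.6,"z":-8,"roll":0}
    - {"x":-4,"y":20.6,"z":-8,"roll":0}

```text
t: 17.0
ee_pos: [411.9, -335.3, 84.0]
eef_rot: [3.141, 0.01, 0.0]
wrist_force: [0.5, 0.2, -1.8]
finger_gap: 29.9
```

Emit:
step_arm:
  targets:
    - {"x":0,"y":0,"z":3,"roll":0}
    - {"x":0,"y":0,"z":6,"roll":0}
    - {"x":0,"y":0,"z":7,"roll":0}
    - {"x":0,"y":0,"z":7.4,"roll":0}
    - {"x":0,"y":0,"z":7.4,"roll":0}

```text
t: 17.5
ee_pos: [412.4, -331.9, 11.2]
eef_rot: [-3.141, -0.019, 0.001]
wrist_force: [0.0, 0.2, -2.3]
finger_gap: 30.1
```

```bash
python3 - <<'E'
from h import *
s=arm.get_state(); print(s["ee_pos"],s["finger_gap"],s["wrist_force"])
p,X,s=cloud("scene","scene1")
i=cv2.imread("pics/scene1.png"); cv2.imwrite("pics/scene1c.png",cv2.resize(i[140:290,90:340],None,fx=3,fy=3,interpolation=2))
E
```

```text
[ 412.38840554 -331.86281836   11.18746306] 30.087152519272394 [ 0.04387965  0.17650295 -2.29472111]
```

View pics/scene1c.png

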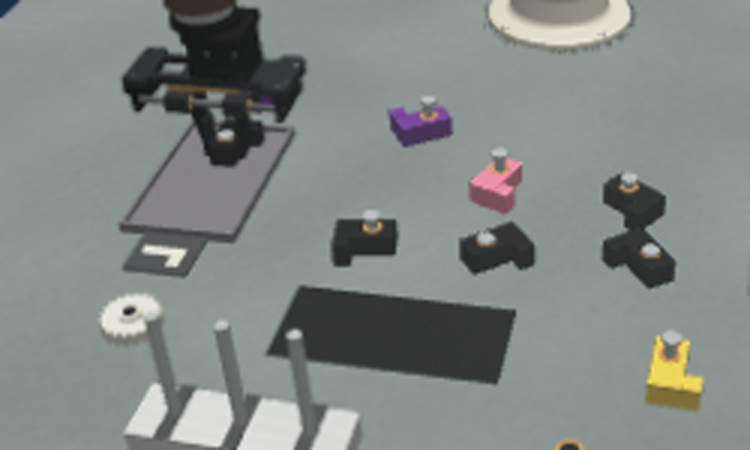

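E sits over the right tray floor. I'll lower it the last millimetre, release it, and head to D.

Emit:
step_arm:
  targets:
    - {"x":0,"y":0,"z":0.08,"roll":0}
    - {"x":0,"y":0,"z":0.08,"roll":0}

```text
t: 17.75
ee_pos: [413.5, -332.6, 10.6]
eef_rot: [3.141, 0.018, 0.003]
wrist_force: [0.1, 2.1, 1.5]
finger_gap: 30.0
```

Emit:
step_arm:
  targets:
    - {"x":0,"y":0,"z":0,"roll":0}
    - {"x":0,"y":0,"z":0,"roll":0}
    - {"x":0,"y":0,"z":-4,"roll":0}
    - {"x":0,"y":0,"z":-8,"roll":0}
    - {"x":0,"y":0,"z":-12,"roll":0.15}
    - {"x":0,"y":0,"z":-15,"roll":0.3}
    - {"x":3,"y":-4,"z":-15,"roll":0.45}
    - {"x":6,"y":-8,"z":-15,"roll":0.6}
  grip: 4.6

```text
t: 18.55
ee_pos: [466.8, -259.9, 161.4]
eef_rot: [-3.015, 0.882, -0.006]
wrist_force: [0.7, -1.0, 0.4]
finger_gap: 46.0
```

```bash
python3 - <<'E'
from h import *
for n in ("top",):
    p,X,s=cloud(n)
    for o in units(p,X): print(o)
go(541,-124,150,-81)
E
```

```text
{'px': (np.float64(250.0), np.float64(170.0)), 'axis': array([544.4,  -6.2]), 'head': array([543.3,  -3.8]), 'deg': 129.4, 'hand': 'R', 'LW': (62, 47), 'ztop': 26.2, 'headz': 32.9}
{'px': (np.float64(193.0), np.float64(175.0)), 'axis': array([537.5, 158.3]), 'head': array([536.9, 158.1]), 'deg': -141.8, 'hand': 'L', 'LW': (62, 47), 'ztop': 26.0, 'headz': 31.9}
{'px': (np.float64(198.0), np.float64(210.0)), 'axis': array([430.5, 128.1]), 'head': array([431.1, 127.6]), 'deg': 54.5, 'hand': 'R', 'LW': (63, 47), 'ztop': 26.1, 'headz': 41.0}
at [ 470.6 -255.7  160.9] yaw -32.6 tilt 0.28 q [-0.2   0.29 -0.3  -0.   -0.97  1.2 ] F [ 2.   2.1 -0.2]
 shift cm [ -1.17 -14.88   1.12] roll 0.844 -> q6 approx 0.35
```

Emit:
step_arm:
  targets:
    - {"x":-0.4,"y":-4.7,"z":0,"roll":0.15}
    - {"x":-0.8,"y":-9.4,"z":0,"roll":0.3}
    - {"x":-1.2,"y":-14,"z":0,"roll":0.45}
    - {"x":-1.2,"y":-14.2,"z":0,"roll":0.6}
    - {"x":-1.2,"y":-14.2,"z":0,"roll":0.75}
    - {"x":-1.2,"y":-14.2,"z":0,"roll":0.84}
    - {"x":-1.2,"y":-14.2,"z":0,"roll":0.84}
    - {"x":-1.2,"y":-14.2,"z":0,"roll":0.84}

```text
t: 19.4
ee_pos: [531.4, -133.1, 159.7]
eef_rot: [2.405, -2.021, -0.0]
wrist_force: [-0.3, -0.7, 0.3]
finger_gap: 46.3
```

```bash
python3 - <<'E'
from h import *
p,X,s=cloud("wrist")
for o in units(p,X): print(o)
go(541.2,-124,3.5,-81)
E
```

```text
{'px': (np.float64(237.0), np.float64(170.0)), 'axis': array([ 542.3, -123.5]), 'head': array([ 542.6, -123.9]), 'deg': -81.3, 'hand': 'L', 'LW': (62, 47), 'ztop': 25.6, 'headz': 42.5}
at [ 531.4 -133.2  159.7] yaw -80.1 tilt 0.0 q [ 0.05  0.31 -0.27 -0.   -0.99  0.12] F [-0.4  0.2  0.5]
 shift cm [-0.74 -1.12 15.62] roll 0.015 -> q6 approx 0.11
```

Emit:
step_arm:
  targets:
    - {"x":-0.75,"y":-1.15,"z":4,"roll":0.015}
    - {"x":-0.75,"y":-1.15,"z":8.5,"roll":0.015}
    - {"x":-0.75,"y":-1.15,"z":12,"roll":0.015}
    - {"x":-0.75,"y":-1.15,"z":14.5,"roll":0.015}
    - {"x":-0.75,"y":-1.15,"z":15.5,"roll":0.015}
    - {"x":-0.75,"y":-1.15,"z":15.5,"roll":0.015}

```text
t: 20.05
ee_pos: [540.8, -123.9, 3.6]
eef_rot: [2.386, -2.04, -0.003]
wrist_force: [-0.2, -0.2, 1.0]
finger_gap: 45.9
```

Emit:
step_arm:
  targets:
    - {"x":0,"y":0,"z":0,"roll":0}
    - {"x":0,"y":0,"z":0,"roll":0}
    - {"x":0,"y":0,"z":0,"roll":0}
    - {"x":0,"y":0,"z":0,"roll":0}
    - {"x":0,"y":0,"z":0,"roll":0}
  grip: 2

```text
t: 20.55
ee_pos: [542.2, -123.7, 6.2]
eef_rot: [-2.387, 2.041, -0.002]
wrist_force: [-0.6, 0.5, 6.6]
finger_gap: 30.1
```

```bash
python3 - <<'E'
from h import *
go(660,-120,90,0)
E
```

```text
at [ 542.2 -123.7    6.2] yaw -81.1 tilt 0.1 q [ 0.07  0.52 -0.41  0.   -0.64  0.09] F [-0.6  0.5  6.6]
 shift cm [  1.46 -11.71  -8.36] roll -1.415 -> q6 approx 1.5
```

Emit:
step_arm:
  targets:
    - {"x":0,"y":0,"z":-3,"roll":0}
    - {"x":0,"y":0,"z":-5,"roll":0}
    - {"x":0.6,"y":-3.6,"z":-5,"roll":0}
    - {"x":1.2,"y":-7.2,"z":-5,"roll":0}
    - {"x":1.7,"y":-10.7,"z":-5,"roll":0}
    - {"x":1.7,"y":-10.7,"z":-3,"roll":0}
    - {"x":1.7,"y":-10.7,"z":-0.8,"roll":0}
    - {"x":1.7,"y":-10.7,"z":-0.2,"roll":0}

```text
t: 21.35
ee_pos: [648.5, -123.7, 6.0]
eef_rot: [2.385, -2.04, -0.005]
wrist_force: [-8.3, 5.2, 22.2]
finger_gap: 30.0
```

Emit:
step_arm:
  targets:
    - {"x":0,"y":0,"z":0.2,"roll":0}
    - {"x":0,"y":0,"z":0.2,"roll":0}
    - {"x":0,"y":0,"z":0.2,"roll":0}

```text
t: 21.65
ee_pos: [648.8, -123.7, 6.0]
eef_rot: [2.386, -2.041, -0.002]
wrist_force: [-3.1, 1.8, 5.8]
finger_gap: 29.5
```

Emit:
step_arm:
  targets:
    - {"x":0,"y":0,"z":0,"roll":0}
    - {"x":0,"y":0,"z":0,"roll":0}
    - {"x":0,"y":0,"z":0,"roll":0}
    - {"x":0,"y":0,"z":-4,"roll":0}
    - {"x":0,"y":0,"z":-8,"roll":0}
    - {"x":0,"y":0,"z":-12,"roll":0}
    - {"x":0,"y":0,"z":-15,"roll":-0.15}
    - {"x":0,"y":0,"z":-15,"roll":-0.3}
  grip: 4.6

```text
t: 22.45
ee_pos: [653.3, -124.4, 161.1]
eef_rot: [-2.667, 1.651, -0.017]
wrist_force: [0.9, 0.3, -0.6]
finger_gap: 45.9
```

```bash
python3 - <<'E'
from h import *
p,X,s=cloud("wrist","w2")
for o in units(p,X): print(o)
go(543.5,-15,155,-51)
E
```

```text
{'px': (np.float64(257.0), np.float64(167.0)), 'axis': array([ 649.9, -123.3]), 'head': array([ 650. , -123.8]), 'deg': -81.1, 'hand': 'L', 'LW': (62, 47), 'ztop': 25.5, 'headz': 42.4}
at [ 651.8 -124.   158.2] yaw -63.3 tilt 0.4 q [ 0.06  0.49  0.02  0.   -1.09  0.41] F [-0.2 -0.2  0.3]
 shift cm [-14.6    4.78   0.24] roll -0.215 -> q6 approx 0.62
```

View pics/w2.png

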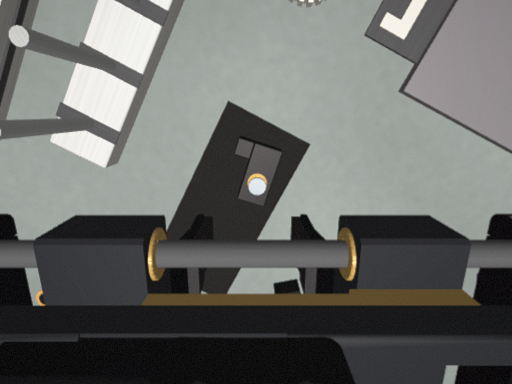

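D stands upright, well inside the mat, at (257,170). Next is C.

Emit:
step_arm:
  targets:
    - {"x":-4.5,"y":1.5,"z":0,"roll":-0.07}
    - {"x":-9,"y":3,"z":0,"roll":-0.14}
    - {"x":-13,"y":4.5,"z":0,"roll":-0.2}
    - {"x":-14.8,"y":5.1,"z":0,"roll":-0.21}
    - {"x":-14.8,"y":5.1,"z":0,"roll":-0.21}
    - {"x":-14.8,"y":5.1,"z":0,"roll":-0.21}

```text
t: 23.1
ee_pos: [539.2, -13.3, 154.6]
eef_rot: [2.824, -1.375, 0.0]
wrist_force: [0.7, -0.3, -0.4]
finger_gap: 45.8
```

```bash
python3 - <<'E'
from h import *
p,X,s=cloud("wrist")
for o in units(p,X): print(o)
go(544.3,-6,4.5,-51.4)
E
```

```text
{'px': (np.float64(239.0), np.float64(193.0)), 'axis': array([546.3,  -5.5]), 'head': array([546.2,  -5.3]), 'deg': 128.4, 'hand': 'R', 'LW': (62, 47), 'ztop': 25.5, 'headz': 30.4}
at [539.6 -13.7 154.5] yaw -52.0 tilt 0.01 q [ 0.28  0.3  -0.3   0.   -0.97  0.39] F [ 0.2 -0.3 -0.3]
 shift cm [-0.32 -0.84 15.  ] roll -0.01 -> q6 approx 0.4
```

Emit:
step_arm:
  targets:
    - {"x":-0.3,"y":-0.9,"z":4,"roll":-0.01}
    - {"x":-0.3,"y":-0.9,"z":8.5,"roll":-0.01}
    - {"x":-0.3,"y":-0.9,"z":12,"roll":-0.01}
    - {"x":-0.3,"y":-0.9,"z":14,"roll":-0.01}
    - {"x":-0.3,"y":-0.9,"z":15,"roll":-0.01}
    - {"x":-0.3,"y":-0.9,"z":15,"roll":-0.01}

```text
t: 23.75
ee_pos: [544.0, -6.4, 3.1]
eef_rot: [2.829, -1.361, -0.004]
wrist_force: [-0.5, -0.9, 0.1]
finger_gap: 45.8
```

Emit:
step_arm:
  targets:
    - {"x":0,"y":0,"z":0,"roll":0}
    - {"x":0,"y":0,"z":0,"roll":0}
    - {"x":0,"y":0,"z":0,"roll":0}
    - {"x":0,"y":0,"z":0,"roll":0}
    - {"x":0,"y":0,"z":0,"roll":0}
  grip: 2

```text
t: 24.25
ee_pos: [545.1, -5.4, 6.0]
eef_rot: [-2.831, 1.359, -0.003]
wrist_force: [-0.9, -0.8, 6.2]
finger_gap: 29.6
```

```bash
python3 - <<'E'
from h import *
go(505,-333,100,-3)
E
```

```text
at [545.1  -5.4   6. ] yaw -51.3 tilt 0.14 q [ 0.29  0.51 -0.44  0.   -0.62  0.39] F [-0.9 -0.8  6.2]
 shift cm [23.06 23.61 -9.41] roll -0.843 -> q6 approx 1.23
```

Emit:
step_arm:
  targets:
    - {"x":0,"y":0,"z":-4,"roll":0}
    - {"x":0,"y":0,"z":-8,"roll":0}
    - {"x":3.3,"y":3.4,"z":-9,"roll":-0.14}
    - {"x":6.6,"y":6.8,"z":-9,"roll":-0.28}
    - {"x":9.9,"y":10.2,"z":-9,"roll":-0.42}
    - {"x":13.2,"y":13.6,"z":-9,"roll":-0.56}
    - {"x":16.5,"y":17,"z":-9,"roll":-0.7}
    - {"x":19.8,"y":20.4,"z":-9,"roll":-0.84}

```text
t: 25.05
ee_pos: [509.5, -277.9, 94.4]
eef_rot: [-3.139, 0.119, 0.001]
wrist_force: [0.4, -0.4, -0.5]
finger_gap: 29.9
```

```bash
python3 - <<'E'
from h import *
go(505,-333,50,-3)
E
```

```text
at [ 509.5 -277.9   94.4] yaw -4.3 tilt 0.05 q [-0.22  0.43 -0.27 -0.   -0.87  1.72] F [ 0.4 -0.4 -0.5]
 shift cm [-0.03  5.54  4.44] roll -0.024 -> q6 approx 1.74
```

Emit:
step_arm:
  targets:
    - {"x":-0.3,"y":4.6,"z":0,"roll":-0.02}
    - {"x":-0.3,"y":4.6,"z":1,"roll":-0.02}
    - {"x":-0.3,"y":4.6,"z":4.5,"roll":-0.02}
    - {"x":-0.3,"y":4.6,"z":7.5,"roll":-0.02}
    - {"x":-0.3,"y":4.6,"z":8.2,"roll":-0.02}
    - {"x":-0.3,"y":4.6,"z":8.2,"roll":-0.02}
    - {"x":-0.3,"y":4.6,"z":8.2,"roll":-0.02}

```text
t: 25.75
ee_pos: [504.0, -321.6, 12.9]
eef_rot: [-3.14, 0.096, -0.0]
wrist_force: [0.6, -1.0, -1.9]
finger_gap: 29.7
```

Emit:
step_arm:
  targets:
    - {"x":0,"y":0.9,"z":0,"roll":-0.02}
    - {"x":0,"y":0.9,"z":0.1,"roll":-0.02}
    - {"x":0,"y":0.9,"z":0.2,"roll":-0.02}
    - {"x":0,"y":0.9,"z":0.2,"roll":-0.02}

```text
t: 26.15
ee_pos: [503.4, -330.9, 11.2]
eef_rot: [3.141, -0.065, 0.001]
wrist_force: [0.2, -0.8, -0.6]
finger_gap: 29.7
```

Emit:
step_arm:
  targets:
    - {"x":0,"y":0,"z":0,"roll":0}
    - {"x":0,"y":0,"z":0,"roll":0}
    - {"x":0,"y":0,"z":-4,"roll":0}
    - {"x":0,"y":0,"z":-8,"roll":0}
    - {"x":0,"y":0,"z":-12,"roll":0}
    - {"x":0,"y":0,"z":-16,"roll":0}
    - {"x":0,"y":0,"z":-18,"roll":0}
    - {"x":0,"y":0,"z":-18,"roll":0}
  grip: 4.6

```text
t: 26.95
ee_pos: [505.1, -331.9, 195.1]
eef_rot: [3.138, -0.064, 0.013]
wrist_force: [-0.5, 0.2, 0.6]
finger_gap: 46.1
```

```bash
python3 - <<'E'
from h import *
p,X,s=cloud("wrist","w3")
for o in units(p,X): print(o)
print("top")
p,X,s=cloud("top")
for o in units(p,X): print(o)
go(430,128,180,-125.6)
E
```

```text
{'px': (np.float64(61.0), np.float64(39.0)), 'axis': array([ 649.3, -123.4]), 'head': array([ 649.5, -123.5]), 'deg': -81.1, 'hand': 'L', 'LW': (63, 47), 'ztop': 25.7, 'headz': 43.0}
{'px': (np.float64(247.0), np.float64(186.0)), 'axis': array([ 505.1, -329.8]), 'head': array([ 505.2, -330. ]), 'deg': 178.2, 'hand': 'R', 'LW': (62, 47), 'ztop': 30.4, 'headz': 35.4}
top
{'px': (np.float64(193.0), np.float64(175.0)), 'axis': array([538.2, 157.7]), 'head': array([536. , 157.7]), 'deg': -143.6, 'hand': 'L', 'LW': (62, 47), 'ztop': 26.0, 'headz': 33.1}
{'px': (np.float64(198.0), np.float64(210.0)), 'axis': array([430.5, 127.7]), 'head': array([431.5, 127.9]), 'deg': 55.4, 'hand': 'R', 'LW': (63, 47), 'ztop': 26.0, 'headz': 40.6}
at [ 502.8 -330.7  190.5] yaw -2.4 tilt 0.04 q [-0.31  0.37 -0.1  -0.   -1.1   1.84] F [ 0.1 -0.7 -0.1]
 shift cm [ -9.2  -45.53   1.08] roll -0.991 -> q6 approx 2.83
```

View pics/w3.png

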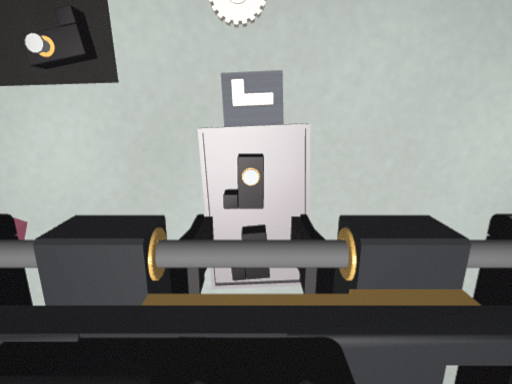

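C lies flat in the right tray at (250,180), with E behind it at (255,255). Next is B.

Emit:
step_arm:
  targets:
    - {"x":-0.6,"y":-3,"z":0,"roll":0.145}
    - {"x":-1.2,"y":-6,"z":0,"roll":0.29}
    - {"x":-1.8,"y":-9,"z":0,"roll":0.435}
    - {"x":-2.4,"y":-12,"z":0,"roll":0.58}
    - {"x":-3,"y":-15,"z":0,"roll":0.725}
    - {"x":-3.6,"y":-18,"z":0,"roll":0.87}
    - {"x":-4.2,"y":-21,"z":0,"roll":1.015}
    - {"x":-5,"y":-24,"z":0,"roll":1.16}

```text
t: 27.85
ee_pos: [461.8, -88.1, 188.8]
eef_rot: [2.584, -1.783, -0.005]
wrist_force: [0.9, -0.6, 0.3]
finger_gap: 46.1
```

```bash
python3 - <<'E'
from h import *
go(430,125,160,-125.6)
E
```

```text
at [461.8 -88.1 188.8] yaw -69.2 tilt 0.23 q [ 0.16  0.15 -0.41 -0.   -1.02  0.21] F [ 0.9 -0.6  0.3]
 shift cm [-21.05  -4.61   2.89] roll 0.984 -> q6 approx -0.78
```

Emit:
step_arm:
  targets:
    - {"x":-3,"y":-0.6,"z":0,"roll":0.145}
    - {"x":-6,"y":-1.3,"z":0,"roll":0.29}
    - {"x":-9,"y":-2,"z":0,"roll":0.435}
    - {"x":-12,"y":-2.6,"z":1,"roll":0.58}
    - {"x":-15,"y":-3.3,"z":2,"roll":0.725}
    - {"x":-18,"y":-4,"z":3,"roll":0.87}
    - {"x":-20,"y":-4.5,"z":3,"roll":0.985}
    - {"x":-20.3,"y":-4.6,"z":3,"roll":0.985}

```text
t: 28.65
ee_pos: [431.5, 117.7, 158.9]
eef_rot: [1.445, -2.785, 0.0]
wrist_force: [0.9, -0.5, 0.8]
finger_gap: 45.9
```

```bash
python3 - <<'E'
from h import *
p,X,s=cloud("wrist")
for o in units(p,X): print(o)
go(431,128.2,4.2,-125.6)
E
```

```text
{'px': (np.float64(254.0), np.float64(198.0)), 'axis': array([431. , 128.9]), 'head': array([431.3, 129.1]), 'deg': 54.5, 'hand': 'R', 'LW': (61, 47), 'ztop': 25.7, 'headz': 38.6}
at [431.9 117.3 159.3] yaw -125.1 tilt 0.19 q [ 0.63  0.15 -0.5  -0.   -0.93 -1.24] F [-0.4  0.5 -0.6]
 shift cm [-0.89  0.68 15.5 ] roll 0.009 -> q6 approx -1.25
```

Emit:
step_arm:
  targets:
    - {"x":-0.9,"y":0.65,"z":4,"roll":0.01}
    - {"x":-0.9,"y":0.65,"z":8.5,"roll":0.01}
    - {"x":-0.9,"y":0.65,"z":12,"roll":0.01}
    - {"x":-0.9,"y":0.65,"z":14.5,"roll":0.01}
    - {"x":-0.9,"y":0.65,"z":15.5,"roll":0.01}
    - {"x":-0.9,"y":0.65,"z":15.5,"roll":0.01}

```text
t: 29.3
ee_pos: [431.9, 126.5, 4.5]
eef_rot: [1.428, -2.794, 0.001]
wrist_force: [-0.4, -0.5, -0.2]
finger_gap: 45.4
```

Emit:
step_arm:
  targets:
    - {"x":0,"y":0,"z":0,"roll":0}
    - {"x":0,"y":0,"z":0,"roll":0}
    - {"x":0,"y":0,"z":0,"roll":0}
    - {"x":0,"y":0,"z":0,"roll":0}
    - {"x":0,"y":0,"z":0,"roll":0}
  grip: 2

```text
t: 29.8
ee_pos: [433.2, 128.2, 7.0]
eef_rot: [-1.43, 2.795, 0.0]
wrist_force: [-1.6, -0.0, 7.5]
finger_gap: 29.9
```

```bash
python3 - <<'E'
from h import *
go(645,-35,105,-125.6)
E
```

```text
at [433.2 128.2   7. ] yaw -125.8 tilt 0.12 q [ 0.65  0.39 -0.67  0.   -0.5  -1.27] F [-1.6 -0.   7.5]
 shift cm [  0.82 -26.73  -9.79] roll -0.004 -> q6 approx -1.27
```

Emit:
step_arm:
  targets:
    - {"x":0,"y":0,"z":-4.5,"roll":0}
    - {"x":0,"y":0,"z":-9,"roll":0}
    - {"x":0.1,"y":-4.5,"z":-9,"roll":0}
    - {"x":0.3,"y":-9,"z":-9,"roll":0}
    - {"x":0.5,"y":-13.5,"z":-9,"roll":0}
    - {"x":0.7,"y":-18,"z":-9,"roll":0}
    - {"x":0.8,"y":-22.5,"z":-9,"roll":0}
    - {"x":0.8,"y":-26.7,"z":-9,"roll":0}

```text
t: 30.6
ee_pos: [645.2, -36.6, 95.4]
eef_rot: [1.429, -2.797, -0.001]
wrist_force: [1.0, 0.7, -2.5]
finger_gap: 29.6
```

Emit:
step_arm:
  targets:
    - {"x":0,"y":0,"z":0,"roll":0}
    - {"x":0,"y":0,"z":2,"roll":0}
    - {"x":0,"y":0,"z":5,"roll":0}
    - {"x":0,"y":0,"z":8,"roll":0}
    - {"x":0,"y":0,"z":8.7,"roll":0}
    - {"x":0,"y":0,"z":8.7,"roll":0}
    - {"x":0,"y":0,"z":8.7,"roll":0}

```text
t: 31.3
ee_pos: [644.5, -34.7, 9.3]
eef_rot: [-1.43, 2.796, -0.0]
wrist_force: [0.7, -0.3, -1.9]
finger_gap: 29.8
```

Emit:
step_arm:
  targets:
    - {"x":0,"y":0,"z":0.1,"roll":0}
    - {"x":0,"y":0,"z":0.23,"roll":0}
    - {"x":0,"y":0,"z":0.23,"roll":0}

```text
t: 31.6
ee_pos: [644.7, -34.9, 7.0]
eef_rot: [-1.43, 2.796, -0.0]
wrist_force: [-0.6, 0.4, -0.1]
finger_gap: 29.7
```

Emit:
step_arm:
  targets:
    - {"x":0,"y":0,"z":0,"roll":0}
    - {"x":0,"y":0,"z":0,"roll":0}
    - {"x":0,"y":0,"z":-4,"roll":0}
    - {"x":0,"y":0,"z":-8,"roll":0}
    - {"x":0,"y":0,"z":-12,"roll":0}
    - {"x":0,"y":0,"z":-15,"roll":0.15}
    - {"x":0,"y":0,"z":-15,"roll":0.29}
    - {"x":0,"y":0,"z":-15,"roll":0.29}
  grip: 4.6

```text
t: 32.4
ee_pos: [644.8, -35.0, 158.0]
eef_rot: [-1.01, 2.972, -0.0]
wrist_force: [0.7, -0.5, -0.3]
finger_gap: 45.9
```

```bash
python3 - <<'E'
from h import *
p,X,s=cloud("wrist","w4")
for o in units(p,X): print(o)
print("top"); p,X,s=cloud("top")
for o in units(p,X): print(o)
go(537.8,150,155,-142.6)
E
```

```text
{'px': (np.float64(164.0), np.float64(125.0)), 'axis': array([ 649.4, -123.5]), 'head': array([ 649.3, -123.1]), 'deg': -80.9, 'hand': 'L', 'LW': (63, 47), 'ztop': 25.7, 'headz': 42.6}
{'px': (np.float64(251.0), np.float64(190.0)), 'axis': array([644.7, -35. ]), 'head': array([644.4, -35.3]), 'deg': 54.5, 'hand': 'R', 'LW': (62, 47), 'ztop': 25.7, 'headz': 38.6}
{'px': (np.float64(454.0), np.float64(195.0)), 'axis': array([539.1, 158.4]), 'head': array([539.5, 158.3]), 'deg': -144.3, 'hand': 'L', 'LW': (61, 48), 'ztop': 25.4, 'headz': 30.6}
top
at [643.8 -35.2 155.9] yaw -142.3 tilt 0.07 q [ 0.2   0.47 -0.03 -0.   -1.07 -1.11] F [0.5 0.1 0.8]
 shift cm [-2.93 21.14  0.1 ] roll 0.005 -> q6 approx -1.11
```

B is upright on the mat. Finally A, which is known well enough at (538.3,158).

Emit:
step_arm:
  targets:
    - {"x":-0.6,"y":4.5,"z":0,"roll":0}
    - {"x":-1.4,"y":9,"z":0,"roll":0}
    - {"x":-2.2,"y":13.5,"z":0,"roll":0}
    - {"x":-2.9,"y":18,"z":0,"roll":0}
    - {"x":-3.1,"y":21.3,"z":0,"roll":0}
    - {"x":-3.1,"y":21.3,"z":0,"roll":0}
    - {"x":-3.1,"y":21.3,"z":0,"roll":0}

```text
t: 33.2
ee_pos: [538.6, 153.2, 155.7]
eef_rot: [1.015, -2.971, 0.001]
wrist_force: [-0.1, -0.3, -0.9]
finger_gap: 45.6
```

```bash
python3 - <<'E'
from h import *
p,X,s=cloud("wrist")
for o in units(p,X): print(o)
go(538.2,157.9,4.5,-143)
E
```

```text
{'px': (np.float64(42.0), np.float64(160.0)), 'axis': array([644.2, -34.5]), 'head': array([644.6, -34.5]), 'deg': 54.6, 'hand': 'R', 'LW': (62, 48), 'ztop': 25.8, 'headz': 38.8}
{'px': (np.float64(252.0), np.float64(169.0)), 'axis': array([539.3, 159.4]), 'head': array([539.3, 159.1]), 'deg': -143.5, 'hand': 'L', 'LW': (62, 46), 'ztop': 25.7, 'headz': 30.5}
at [539.  152.5 155.8] yaw -142.4 tilt 0.09 q [ 0.57  0.33 -0.25  0.   -0.99 -1.48] F [-0.1 -0.1  0.3]
 shift cm [-0.28  0.48 15.12] roll 0.011 -> q6 approx -1.49
```

Emit:
step_arm:
  targets:
    - {"x":-0.3,"y":0.48,"z":4,"roll":0.01}
    - {"x":-0.3,"y":0.48,"z":8.5,"roll":0.01}
    - {"x":-0.3,"y":0.48,"z":12,"roll":0.01}
    - {"x":-0.3,"y":0.48,"z":14.5,"roll":0.01}
    - {"x":-0.3,"y":0.48,"z":15.1,"roll":0.01}
    - {"x":-0.3,"y":0.48,"z":15.1,"roll":0.01}

```text
t: 33.85
ee_pos: [538.7, 157.2, 4.4]
eef_rot: [0.994, -2.978, 0.001]
wrist_force: [0.7, -0.2, 0.5]
finger_gap: 46.0
```

Emit:
step_arm:
  targets:
    - {"x":0,"y":0,"z":0,"roll":0}
    - {"x":0,"y":0,"z":0,"roll":0}
    - {"x":0,"y":0,"z":0,"roll":0}
    - {"x":0,"y":0,"z":0,"roll":0}
    - {"x":0,"y":0,"z":0,"roll":0}
  grip: 2

```text
t: 34.35
ee_pos: [539.5, 158.8, 6.9]
eef_rot: [-0.996, 2.977, 0.0]
wrist_force: [-0.5, -0.6, 5.7]
finger_gap: 29.9
```

```bash
python3 - <<'E'
from h import *
go(470,335,90,-180)
E
```

```text
at [539.5 158.8   6.9] yaw -143.0 tilt 0.14 q [ 0.57  0.53 -0.4   0.   -0.65 -1.5 ] F [-0.5 -0.6  5.7]
 shift cm [-5.07 18.25 -8.31] roll 0.646 -> q6 approx -2.15
```

Emit:
step_arm:
  targets:
    - {"x":0,"y":0,"z":-4.5,"roll":0}
    - {"x":0,"y":0,"z":-8,"roll":0.14}
    - {"x":-1.2,"y":4,"z":-8,"roll":0.28}
    - {"x":-2.4,"y":8,"z":-8,"roll":0.42}
    - {"x":-3.6,"y":12,"z":-8,"roll":0.56}
    - {"x":-4.8,"y":16,"z":-8,"roll":0.645}
    - {"x":-5.1,"y":18.2,"z":-8,"roll":0.645}
    - {"x":-5.1,"y":18.2,"z":-8,"roll":0.645}

```text
t: 35.15
ee_pos: [468.4, 336.9, 85.0]
eef_rot: [0.006, -3.141, -0.0]
wrist_force: [0.2, -0.6, -2.3]
finger_gap: 29.5
```

Emit:
step_arm:
  targets:
    - {"x":0,"y":0,"z":0,"roll":0}
    - {"x":0,"y":0,"z":3,"roll":0}
    - {"x":0,"y":0,"z":6,"roll":0}
    - {"x":0,"y":0,"z":7.2,"roll":0}
    - {"x":0,"y":0,"z":7.2,"roll":0}
    - {"x":0,"y":0,"z":7.2,"roll":0}

```text
t: 35.75
ee_pos: [470.6, 333.9, 13.7]
eef_rot: [0.001, 3.141, 0.0]
wrist_force: [-0.4, -0.3, -2.1]
finger_gap: 30.0
```

Emit:
step_arm:
  targets:
    - {"x":0,"y":0,"z":0.1,"roll":0}
    - {"x":0,"y":0,"z":0.18,"roll":0}
    - {"x":0,"y":0,"z":0.18,"roll":0}

```text
t: 36.05
ee_pos: [470.1, 334.4, 11.9]
eef_rot: [0.0, 3.141, 0.001]
wrist_force: [1.1, 1.0, -2.2]
finger_gap: 29.6
```

Emit:
step_arm:
  targets:
    - {"x":0,"y":0,"z":0,"roll":0}
    - {"x":0,"y":0,"z":0,"roll":0}
    - {"x":0,"y":0,"z":-4,"roll":0}
    - {"x":0,"y":0,"z":-8,"roll":0}
    - {"x":0,"y":0,"z":-12,"roll":0}
    - {"x":0,"y":0,"z":-16,"roll":0}
    - {"x":0,"y":0,"z":-18,"roll":0}
    - {"x":0,"y":0,"z":-18,"roll":0}
  grip: 4.6

```text
t: 36.85
ee_pos: [471.5, 336.0, 196.2]
eef_rot: [-0.001, 3.135, 0.01]
wrist_force: [-0.3, 0.2, -0.5]
finger_gap: 46.2
```

```bash
python3 - <<'E'
from h import *
p,X,s=cloud("wrist","w5")
for o in units(p,X): print(o)
go(231,540,240,-180)
E
```

```text
{'px': (np.float64(234.0), np.float64(176.0)), 'axis': array([492.6, 321.7]), 'head': array([492.6, 322.1]), 'deg': -179.7, 'hand': 'L', 'LW': (62, 46), 'ztop': 30.7, 'headz': 35.7}
at [470.4 335.1 193.6] yaw -180.0 tilt 0.25 q [ 0.9   0.32 -0.16 -0.   -1.08 -2.47] F [-0.1 -0.6 -1.1]
 shift cm [23.92 20.51 -4.63] roll 0.0 -> q6 approx -2.47
```

The wrist view puts A at (492,322), not where I released it at (470,335). It is still inside the tray, but I'll move clear and check the whole scene.

Emit:
step_arm:
  targets:
    - {"x":3.5,"y":3,"z":-1,"roll":0}
    - {"x":7,"y":6,"z":-2,"roll":0}
    - {"x":10.5,"y":9,"z":-3,"roll":0}
    - {"x":14,"y":12,"z":-4,"roll":0}
    - {"x":17.5,"y":15,"z":-4.6,"roll":0}
    - {"x":20.7,"y":17.8,"z":-4.6,"roll":0}
    - {"x":23.9,"y":20.5,"z":-4.6,"roll":0}
    - {"x":23.9,"y":20.5,"z":-4.6,"roll":0}

```text
t: 37.7
ee_pos: [227.3, 541.5, 235.4]
eef_rot: [0.008, -3.14, 0.004]
wrist_force: [0.4, -0.1, -0.2]
finger_gap: 46.1
```

```bash
python3 - <<'E'
from h import *
p,X,s=cloud("top","top2"); print(s["ee_pos"].round(0))
for o in units(p,X): print(o)
i=cv2.imread("pics/top2.png"); cv2.imwrite("pics/top2b.png",cv2.resize(i[60:310,80:440],(792,550),interpolation=2))
E
```

```text
[227. 542. 235.]
{'px': (np.float64(126.0), np.float64(196.0)), 'axis': array([492.1, 319. ]), 'head': array([491.1, 321.1]), 'deg': 179.2, 'hand': 'L', 'LW': (62, 48), 'ztop': 30.5, 'headz': 37.6}
```

View pics/top2b.png

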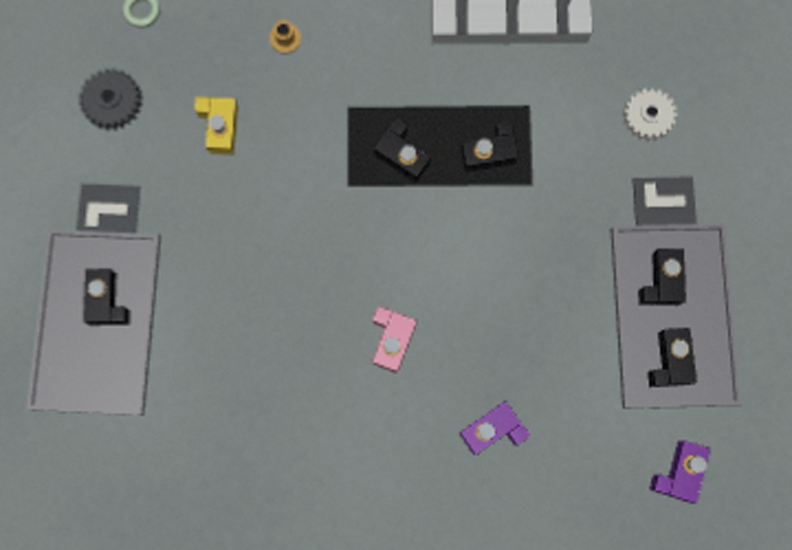

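Everything is where it belongs: A in the left tray at (98,296), C and E in the right tray at (667,275) and (675,357), B and D on the mat at (402,152) and (490,150), and the gears and look-alikes unmoved. One last height check on the units, then I'll hand in.

```bash
python3 - <<'E'
from h import *
p,X,s=cloud("top"); z=X[...,2]; ok=True
for n,(x,y,b,r) in dict(A=(492,320,5,4),C=(505,-330,5,4),E=(413,-332,5,4),B=(644.5,-35,0,12),D=(649.5,-123.5,0,16)).items():
    m=np.hypot(X[...,0]-x,X[...,1]-y)<45; zz=z[m]; t=np.median(zz[(zz>b+18)&(zz<b+28.5)]); h=z[np.hypot(X[...,0]-x,X[...,1]-y)<5].max()
    q=X[m&(z>b+22)&(z<b+28)]; print(n,"top",t.round(1),"head+",(h-t).round(1),"x",np.percentile(q[:,0],[1,99]).round(),"y",np.percentile(q[:,1],[1,99]).round())
    ok&=abs(t-b-26)<2
print(ok)
if ok:
    from cell import job_done; print(job_done())
E
```

```text
A top 30.4 head+ 9.1 x [453. 515.] y [289. 334.]
C top 30.4 head+ 8.9 x [465. 526.] y [-345. -299.]
E top 30.5 head+ 8.3 x [373. 435.] y [-348. -305.]
B top 25.9 head+ 13.6 x [622. 687.] y [-59.  -1.]
D top 25.5 head+ 19.1 x [632. 683.] y [-162. -101.]
True
the job is handed in; nothing more can be done
None
```

I tested all five black units on the table by pressing their plungers to a hard stop, sorted them, and handed the job in at about 38 s of simulated time.

| Unit | Hand | Press result | Placed |
|---|---|---|---|
| A | left | full travel | left-hand tray (+y side) |
| C | right | full travel | right-hand tray (–y side) |
| E | right | full travel | right-hand tray (–y side) |
| B | right | stuck, head about 12 mm above the housing | upright on the mat |
| D | left | stuck, head about 16 mm above the housing | upright on the mat |

- **Placement:** the last top view had all five housing tops level at the right height (30.5 mm in the trays, 26 mm on the mat) and inside their outlines. The gears and the pink, yellow and purple look-alikes looked unmoved.
- **Unit A moved:** just after I released it, it turned up about 25 mm from where I had put it. It is still flat inside the left tray, so I left it there.
- **Disagreement on head heights:** the last check gave 8–9 mm above the housing for the three good units, against an expected 4 mm. It took the highest noisy depth pixel. The press stops (z about 30.2 mm) and the close wrist readings of A and C (about 5 mm) agree with full travel. E was not read again from close by after placing.

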